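# Reload the bench wire dispenser

## Task

Reload the wire dispenser: first lift the two empty reels off its spindles and set them down flat, side by side, on the narrow raised wooden ledge. Then put every full copper reel lying on the bench down over the spindle that its bore fits, large reels on the thick spindle and small reels on the thin one, two stacked if there are two, and last of all slip the steel ring weight over the thick spindle so that it rests on the large reels. Leave the jar, the screwdriver and the cardboard box where they are.

Things in the scene. Friction and masses are not known exactly. Their poses are not given: they have to be found in the camera images.
- stand: The wire dispenser, fixed: a grey base plate 100 x 250 mm, 16 mm thick, origin under its centre on the bench, z up. On its long (y) axis stand two steel spindles 150 mm apart: the thick one (Ø17 mm) at y = -75 mm, the thin one (Ø8 mm) at y = +75 mm. Both rise 58 mm above the plate, the top 6 mm tapered. It may stand left or right of the ledge.
- thick_foot (a point): Point on the axis of the thick spindle at the plate's upper face (spindle top 58 mm above it); same axes as the stand.
- thin_foot (a point): Point on the axis of the thin spindle at the plate's upper face (spindle top 58 mm above it); same axes as the stand.
- ledge: Narrow raised wooden ledge, fixed: a plank 44 mm deep (x), 240 mm long (y), 16 mm thick, on two uprights; its flat top is 80 mm above the bench. Origin under its centre on the bench, z up.
- ledge_top (a point): Centre of the ledge's upper face, 80 mm above the bench; same axes as the ledge.
- large_empty: Empty large reel: two black plastic flanges (3 mm thick) on a bare core, Ø60 mm, 22 mm tall, through bore Ø22 mm. At the start on the thick spindle. Origin at its centre, 11 mm above its underside; z along the bore (it may be either way up).
- small_empty: Empty small reel: two black plastic flanges (3 mm thick) on a bare core, Ø44 mm, 22 mm tall, through bore Ø13 mm. At the start on the thin spindle. Origin at its centre, 11 mm above its underside; z along the bore (it may be either way up).
- large_reel_1: Full large reel wound with copper wire between black flanges, Ø60 mm, 22 mm tall, through bore Ø22 mm, lying flat on the bench. Origin at its centre, 11 mm above its underside; z along the bore (it may be either way up).
- large_reel_2: Full large reel wound with copper wire between black flanges, Ø60 mm, 22 mm tall, through bore Ø22 mm, lying flat on the bench (absent in some runs). Origin at its centre, 11 mm above its underside; z along the bore (it may be either way up).
- small_reel_1: Full small reel wound with copper wire between black flanges, Ø44 mm, 22 mm tall, through bore Ø13 mm, lying flat on the bench (absent in some runs). Origin at its centre, 11 mm above its underside; z along the bore (it may be either way up).
- small_reel_2: Full small reel wound with copper wire between black flanges, Ø44 mm, 22 mm tall, through bore Ø13 mm, lying flat on the bench (absent in some runs). Origin at its centre, 11 mm above its underside; z along the bore (it may be either way up).
- weight: Plain steel ring weight, Ø48 mm, 20 mm tall, through bore Ø22 mm, lying flat on the bench. Origin at its centre, 10 mm above its underside; z along the bore.
- jar: Glass jar with a steel cap, Ø64 mm, 85 mm tall, a bystander. Origin under its centre.
- screwdriver: Screwdriver lying on the bench, a bystander. Origin under it, x along its length.
- parts_box: Closed cardboard box 70 x 110 x 45 mm, a bystander. Origin under its centre.
There are look-alikes about, which are no part of the job. What is shaped like the small_empty but red or yellow is not meant.

How it is judged:
By the outcome, as a careful person would: the job done as asked, in the order asked, and still so for the second after the job is handed in, with the robot touching nothing.
Of large_reel_2, small_reel_1, small_reel_2 only 1 to 3 are there at a start; the rules pass over those that are not, and their reading is None.
At some moment in a run one of large_reel_1, large_reel_2, small_reel_1, small_reel_2, weight may be knocked a few centimetres aside while the robot is not near it.
It also fails if it takes over 210 s, if anything falls off the work surface, if the arm or the gripper's body presses on something with over 40 N, if the wrist force passes 120 N, or if a joint passes its speed limit or range.

## Robot

A 6-joint arm with a two-finger parallel gripper is mounted at the origin on the work surface. World frame = base frame: x ahead of the robot, y to its left, z up, the work surface at z = 0. Lengths are in m, angles in rad, forces in N, time in s.
With the tool pointing down it reaches from about 0.35 to 0.975 m from the base axis. Payload 4.9 kg.
Tool frame: the origin (TCP) lies at the very end of the fingers, on their centre line; the grasp point (between the pads) lies 19 mm behind it; z points along the fingers, y is the line along which they close (so a half turn about z gives the same grasp; the last joint's range is limited). The gripper opens to 85 mm and grips with 20 to 120 N. Pads are 22 mm wide; open, the fingers measure 114 mm over their backs; the gripper's body (76 mm by 85 mm) begins 54 mm behind the grasp point. The pads swing forward as they close: fully open they stand 13 mm farther back than shut.
Start: joints at [-1.312, 0.053, 1.613, -0, 1.476, -0.119], TCP at [0.231, -0.581, 0.196] pointing down, gripper open.
Joint ranges: [-3.01, 3.01], [-1.01, 2.22], [0.06, 2.58], [-1.02, 4.17], [0.09, 2.62], [-3.14, 3.14]. Speed limits (rad/s): [2.57, 2.57, 3.14, 3.14, 3.14, 3.14].

## Interface

Orientations are given as a rotation vector (axis times angle).
In Python, from station import get_obs, get_image, get_calibration, finish_job gives the robot as it stands.
- The arm moves only by the tool servo_tool, never from a script. Its argument "increments" is a list of rows, each a list of 5 numbers: the opening, from 0 (shut) to 1 (fully open), then the shift along the tool's x, y, z in mm, then the turn about the tool's z in degrees. In form: [[jaw, tx, ty, tz, spin], ...]. A call has 1 to 12 rows; each row shifts and turns the commanded pose from where the row before left it, along the tool's axes as they then stand; what a row does not reach is not made up. A row lasts 1/8 s, in which the tool goes at most 62.5 mm and 10.7 degrees, less where a joint would pass 70% of its speed; a pose out of reach is approached as far as the arm can. A call is refused whole if a number of a shift passes 62.5 or a number of a turn 10.7, either way. A call with a gripper value outside its range is refused whole. The fingers move at their own pace and stop on an object; "force" is the grip in N (left out, the last holds). Time passes only in rows, so rows that do not move let the fingers close. It gives the time, the measured TCP pose, the force, the opening and the grip force at its end, in the units of the state.
- get_obs(): the state, without advancing time (a new reading comes with each control period).
- get_image(name): name is "side" or "top"; returns the picture (480x640x3 uint8, red, green, blue); there is no depth.
- get_calibration(name): a dict with "fx", "fy", "cx", "cy" (pixels), "dist_coeffs" ([k1, k2, p1, p2, k3] as OpenCV has them; the pictures are not rectified), "R" (3x3) and "t" (3): a world point X has camera coordinates R X + t. Camera axes: x right, y down, z forward; pixel columns grow to the right and rows downward; lengths in m; the calibration is good to about 2 mm. A picture is of the moment at which its call begins. get_calibration takes no time and is no camera call.
- finish_job(): hands the job in; it is judged then, once.
The state is a dict: "t": time; "q": joint angles; "dq": joint speeds; "effort": joint torques, N m; "tool_pos": TCP position; "tool_rot": TCP orientation; "contact_force": force on the tool from outside, world axes, zero at the start; "wrist_torque": the same for the moment, N m; "opening": finger opening in m; "grip_force": force on a finger pad.
Only numpy, scipy, OpenCV 4.12 (cv2) and the standard library are available. Lean on these libraries where they do the work, as an engineer would, in place of code of your own. Each camera call takes 0.05 s, during which the arm holds its last target. There are 200 camera calls.

## Working session

There is one attempt and no reset: what is moved stays moved. The work goes in short steps, Python scripts to look and compute and a tool call to move; the robot and the scene stay as the last step left them, time stands still between calls to the robot, and variables do not carry over. Pictures are saved under pics/ and viewed, at most 14 in all, crops included, and the job is handed in when it is done.

Besides the shell and the picture viewer there is one more tool, called after "Call:" as a command line: name --pt "numbers of a row" for each row, then --argument value for the rest. servo_tool: Moves the arm, as the interface text tells. Its arguments: {"type":"object","properties":{"increments":{"type":"array"},"force":{"type":"number"}},"required":["increments"]}

```bash
mkdir -p pics; ls; python3 - <<'E'
from station import *
import cv2
o=get_obs();print(o)
for n in("top","side"):
    cv2.imwrite(f"pics/{n}0.png",get_image(n)[:,:,::-1]);c=get_calibration(n);print(n,c)
E
```

```text
pics
{'t': 0.0, 'q': array([-1.31199252e+00,  5.33445692e-02,  1.61429881e+00,  8.19106094e-06,
        1.47600171e+00, -1.18990372e-01]), 'dq': array([-1.38717603e-03,  1.71047955e-04, -6.85144648e-04,  1.20877834e-04,
       -1.89658860e-03,  7.76995884e-05]), 'effort': array([ 1.53583380e-03, -3.93687057e+01, -3.70173633e+01,  3.48802007e-05,
        7.18845418e-03, -8.95873029e-06]), 'tool_pos': array([ 0.23037313, -0.58024331,  0.19476784]), 'tool_rot': array([-3.08369846e+00, -5.89529036e-01,  2.12277662e-04]), 'contact_force': array([ 0.36221099, -0.21420674,  0.31969719]), 'wrist_torque': array([ 0.03734508,  0.06686323, -0.03241564]), 'grip_force': 0.0, 'opening': 0.08597194917921812}
top {'fx': 473.6697865515487, 'fy': 473.6697865515487, 'cx': 319.1820388239194, 'cy': 237.27592619886926, 'dist_coeffs': array([0.02791584, 0.        , 0.        , 0.        , 0.        ]), 'R': array([[ 0.0222458 , -0.99973312, -0.00623031],
       [-0.98642951, -0.02093493, -0.1628452 ],
       [ 0.16267131,  0.00976839, -0.98663196]]), 't': array([-0.00169536,  0.61601887,  1.24991829])}
side {'fx': 615.8225759209181, 'fy': 615.8225759209181, 'cx': 325.9943679326339, 'cy': 239.38196040063048, 'dist_coeffs': array([-0.10027594,  0.        ,  0.        ,  0.        ,  0.        ]), 'R': array([[-0.78475468, -0.61937791,  0.02304571],
       [-0.38283996,  0.45514819, -0.80391149],
       [ 0.48743581, -0.63969612, -0.59430229]]), 't': array([0.47530244, 0.28541513, 1.01491187])}
```

View pics/top0.png

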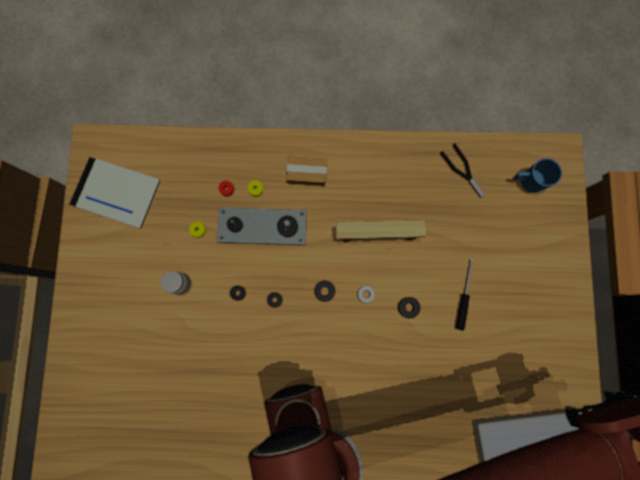

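View pics/side0.png

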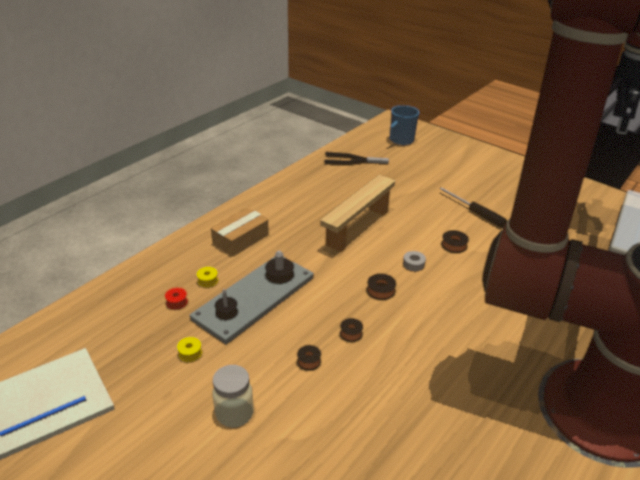

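```bash
cat > h.py <<'E'
import cv2,numpy as np
from station import *
def cast(n,uv,z):
    c=get_calibration(n);K=np.array([[c["fx"],0,c["cx"]],[0,c["fy"],c["cy"]],[0,0,1.]])
    p=cv2.undistortPoints(np.array([[uv]],float),K,c["dist_coeffs"])[0,0]
    R=np.array(c["R"]);C=-R.T@c["t"];d=R.T@[p[0],p[1],1]
    return C+d*(z-C[2])/d[2]
def proj(n,X):
    c=get_calibration(n);K=np.array([[c["fx"],0,c["cx"]],[0,c["fy"],c["cy"]],[0,0,1.]])
    return cv2.projectPoints(np.array([X],float),cv2.Rodrigues(np.array(c["R"]))[0],np.array(c["t"]),K,c["dist_coeffs"])[0][0,0]
def blobs(mask,lo=30,hi=2500):
    cs,_=cv2.findContours(mask.astype(np.uint8),cv2.RETR_EXTERNAL,cv2.CHAIN_APPROX_NONE);out=[]
    for k in cs:
        a=cv2.contourArea(k)
        if lo<a<hi:
            m=cv2.moments(k);(x,y,w,h)=cv2.boundingRect(k);out.append((m["m10"]/a,m["m01"]/a,a,w,h,k))
    return out
E
python3 - <<'E'
from h import *
im=get_image("top");o=get_obs();print(-get_calibration("top")["R"].T@get_calibration("top")["t"])
v=im.astype(int).max(2);sat=v-im.astype(int).min(2)
print("dark")
for b in blobs(v<75):
    if 120<b[0]<480 and 140<b[1]<340: print(np.round(b[:5],1),np.round(cast("top",b[:2],.014),4), "z.030", np.round(cast("top",b[:2],.03),4))
print("grey")
for b in blobs((v>80)&(sat<40)):
    if 120<b[0]<480 and 140<b[1]<340: print(np.round(b[:5],1),np.round(cast("top",b[:2],.016),4),np.round(cv2.minAreaRect(b[5])[2],1))
print("ledge",np.round(cast("top",(381,230),.08),4))
cv2.imwrite("pics/c1.png",cv2.resize(im[140:340,150:430,::-1],None,fx=2.8,fy=2.8,interpolation=cv2.INTER_CUBIC))
E
```

```text
[ 4.04371056e-01 -1.00827866e-03  1.33351449e+00]
dark
[408.6 307.2 339.5  22.   21. ] [ 0.4324 -0.238   0.014 ] z.030 [ 0.432  -0.2351  0.03  ]
[274.2 299.4 157.5  15.   15. ] [0.4454 0.1324 0.014 ] z.030 [0.4449 0.1308 0.03  ]
[461.9 311.4 319.   15.   44. ] [ 0.4246 -0.3832  0.014 ] z.030 [ 0.4244 -0.3786  0.03  ]
[237.3 292.6 162.   16.   14. ] [0.4619 0.2353 0.014 ] z.030 [0.4612 0.2324 0.03  ]
[324.1 290.7 312.   21.   21. ] [ 0.4723 -0.005   0.014 ] z.030 [ 0.4715 -0.005   0.03  ]
[184.1 284.3 146.5  16.   21. ] [0.4817 0.3839 0.014 ] z.030 [0.4807 0.3792 0.03  ]
[374.4 238.9  98.   82.    6. ] [ 0.6205 -0.1436  0.014 ] z.030 [ 0.6179 -0.1419  0.03  ]
[234.4 224.2 199.5  18.   17. ] [0.6545 0.2534 0.014 ] z.030 [0.6515 0.2504 0.03  ]
[287.1 226.  353.   22.   23. ] [0.6524 0.1037 0.014 ] z.030 [0.6494 0.1024 0.03  ]
[305.8 182.6  82.   38.    6. ] [0.7804 0.054  0.014 ] z.030 [0.7758 0.0533 0.03  ]
[459.1 164.9 299.5  41.   54. ] [ 0.8418 -0.3864  0.014 ] z.030 [ 0.8364 -0.3817  0.03  ]
grey
[365.7 293.8 228.5  18.   18. ] [ 0.4661 -0.1198  0.016 ] 90.0
[171.  281.4 346.   21.   23. ] [0.4889 0.4202 0.016 ] 90.0
[468.8 275.3  45.5   8.   35. ] [ 0.5237 -0.4045  0.016 ] 8.7
[477.2 187.3  74.5  14.   19. ] [ 0.7757 -0.4356  0.016 ] 54.0
[306.3 168.6 263.5  41.   10. ] [0.8217 0.0538 0.016 ] 3.6
ledge [ 0.6344 -0.1541  0.08  ]
```

View pics/c1.png

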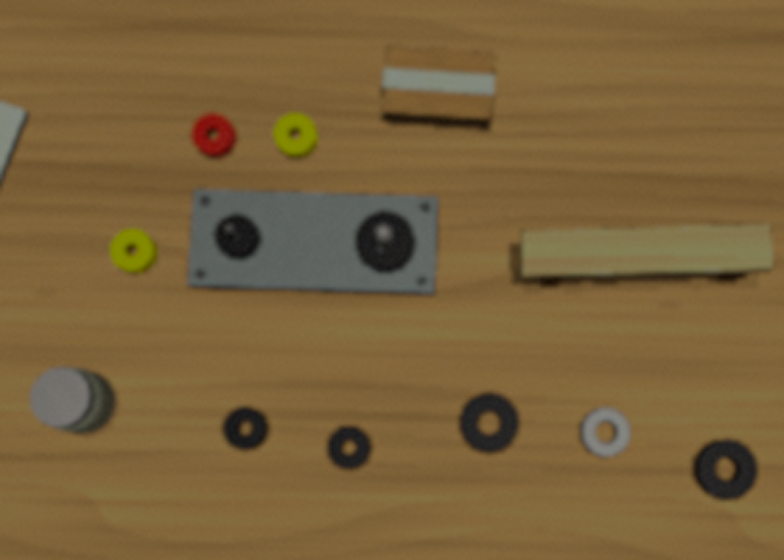

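The top view shows a black empty reel on the thin spindle at pixel (234,224) and one on the thick spindle at (287,226). Full small reels lie at (237,293) and (274,299), and full large reels at (324,291) and (409,307). The steel ring is at (366,294) and the ledge centre at (381,230).

Candidates for small_empty are the black one at (234,224), red at (226,188), and yellow at (256,187) and (197,229). The black one, seated on the thin spindle, is the one meant, and the enlarged crop confirms it.

Call:
servo_tool --pt "1 0 0 0 7.2" --pt "1 0 0 0 7.2" --pt "1 0 0 0 7.3" --pt "1 30 -49 0 0" --pt "1 30 -49 0 0" --pt "1 30 -49 0 0" --pt "1 30 -49 0 0" --pt "1 30 -49 0 0" --pt "1 30 -49 0 0" --pt "1 30 -49 0 0" --pt "1 30 -49 0 0" --pt "1 30 -49 0 0" --force 40

```text
t: 1.65
tool_pos: [0.5015, -0.1384, 0.1959]
tool_rot: [3.141, -0.002, 0.0]
contact_force: [1.0, -0.3, 0.5]
opening: 0.0854
grip_force: 0.0
```

Call:
servo_tool --pt "1 30 -49 0 0" --pt "1 30 -49 0 0" --pt "1 30 -49 0 0" --pt "1 30 -49 0 0" --pt "1 30 -46 0 0" --pt "1 0 0 0 0" --pt "1 0 0 0 0"

```text
t: 2.52
tool_pos: [0.6508, 0.1016, 0.1953]
tool_rot: [3.141, -0.001, -0.002]
contact_force: [-0.4, -0.3, -0.6]
opening: 0.0855
grip_force: 0.0
```

Call:
servo_tool --pt "1 0 0 45 0" --pt "1 0 0 45 0" --pt "1 0 0 45 0" --pt "1 0 0 25 0" --pt "1 0 0 15 0" --pt "1 0 0 7 0" --pt "0.6 0 0 0 0" --pt "0.6 0 0 0 0" --pt "0.6 0 0 0 0" --pt "0.6 0 0 0 0"

```text
t: 3.78
tool_pos: [0.6516, 0.1018, 0.0146]
tool_rot: [-3.141, 0.001, -0.002]
contact_force: [0.7, 0.0, -0.5]
opening: 0.0513
grip_force: 0.0
```

```bash
python3 - <<'E'
from h import *
s=get_image("side")
cv2.imwrite("pics/s2.png",cv2.resize(s[200:360,160:360,::-1],None,fx=3.5,fy=3.5,interpolation=cv2.INTER_CUBIC))
E
```

```text
(no output)
```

View pics/s2.png

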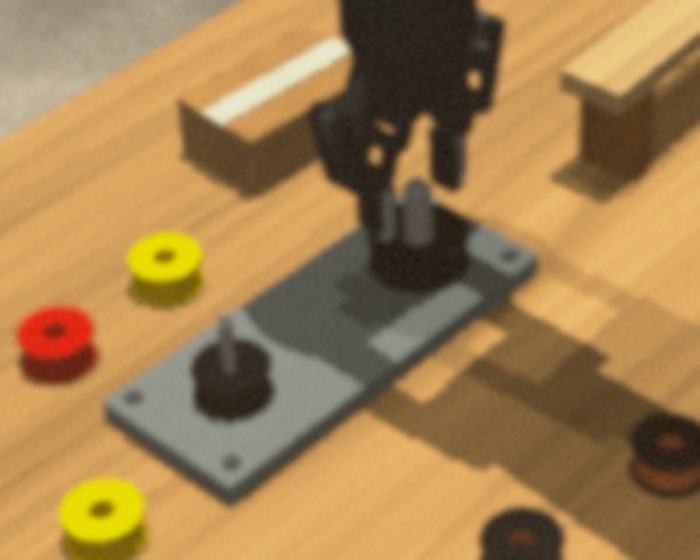

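```bash
python3 - <<'E'
from h import *
print(get_obs()["tool_pos"])
for X in [(.651,.1018,.016),(.651,.1018,.038),(.651,.1018,.074),(.651,.127,.02),(.651,.127,.04),(.651,.076,.02),(.651,.076,.04),(.651,.076,.06)]: p=proj("side",X);print(X,(p-[160,200])*3.5)
E
```

```text
[0.65144143 0.10176611 0.01444898]
(0.651, 0.1018, 0.016) [412.73490354 257.11214511]
(0.651, 0.1018, 0.038) [411.8232564  227.77455143]
(0.651, 0.1018, 0.074) [410.30329269 178.39452239]
(0.651, 0.127, 0.02) [383.32210477 273.19354085]
(0.651, 0.127, 0.04) [382.18987151 246.31558297]
(0.651, 0.076, 0.02) [441.77455749 230.48752382]
(0.651, 0.076, 0.04) [441.23696579 203.87695611]
(0.651, 0.076, 0.06) [440.69346115 176.753434  ]
```

```bash
python3 - <<'E'
from h import *
s=get_image("side");t=get_image("top")
f=lambda a:cv2.resize(cv2.convertScaleAbs(np.ascontiguousarray(a[:,:,::-1]),alpha=2.2,beta=10),None,fx=7,fy=7,interpolation=cv2.INTER_CUBIC)
cv2.imwrite("pics/s3.png",np.hstack([f(s[210:290,245:315]),f(t[185:265,265:309])]))
E
```

```text
(no output)
```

View pics/s3.png

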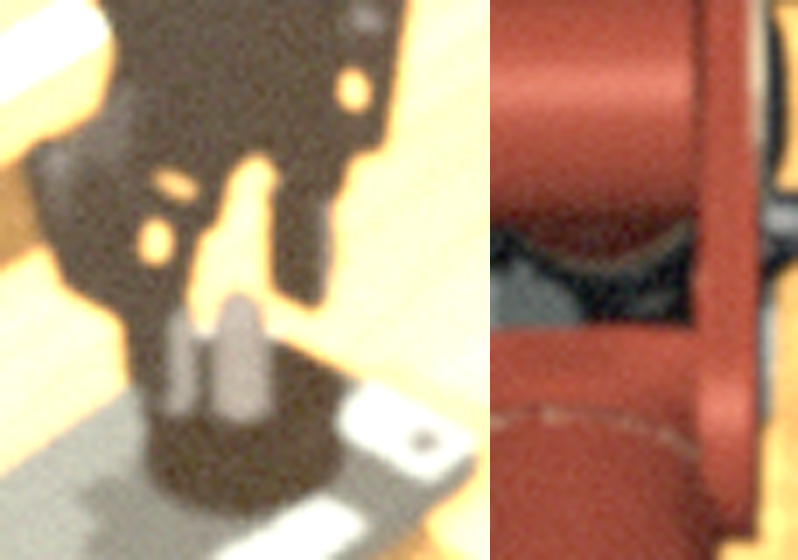

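```bash
python3 - <<'E'
from h import *
c=get_calibration("side");print(-c["R"].T@c["t"])
for y in (.1275,.076):
  for z in (.015,.03,.04,.05): print(y,z,np.round((proj("side",(.6405,y,z))-[245,210])*7))
print("spindle top", (proj("side",(.650,.1025,.074))-[245,210])*7)
for b in [(.650,.103,.038)]:print((proj("side",b)-[245,210])*7)
E
```

```text
[-0.01244026  0.81372084  0.82165927]
0.1275 0.015 [198. 506.]
0.1275 0.03 [197. 466.]
0.1275 0.04 [196. 439.]
0.1275 0.05 [195. 411.]
0.076 0.015 [316. 419.]
0.076 0.03 [315. 379.]
0.076 0.04 [315. 352.]
0.076 0.05 [314. 325.]
spindle top [226.5827679  289.32361041]
[228.45127574 388.94792424]
```

Call:
servo_tool --pt "0.85 0 0 0 0" --pt "0.85 0 0 0 0" --pt "0.85 0 0 0 0" --pt "0.85 0 0 1 0" --pt "0.85 0 0 1 0" --pt "0.85 0 0 0 0"

```text
t: 4.68
tool_pos: [0.651, 0.1017, 0.0118]
tool_rot: [3.142, -0.001, -0.001]
contact_force: [0.5, 0.1, -0.6]
opening: 0.0724
grip_force: 0.0
```

```bash
python3 - <<'E'
from h import *
o=get_obs();print(o["tool_pos"],o["contact_force"],o["opening"],o["q"])
s=get_image("side")
f=lambda a:cv2.resize(cv2.convertScaleAbs(np.ascontiguousarray(a[:,:,::-1]),alpha=3,beta=10),None,fx=7,fy=7,interpolation=cv2.INTER_CUBIC)
cv2.imwrite("pics/s4.png",f(s[205:290,240:330]))
E
```

```text
[0.65101099 0.10171546 0.01176109] [ 0.50846105  0.05407881 -0.56305069] 0.07238809791314954 [4.21321602e-02 3.00299017e-01 1.65740386e+00 1.65104950e-05
 1.18427326e+00 1.61381765e+00]
```

View pics/s4.png

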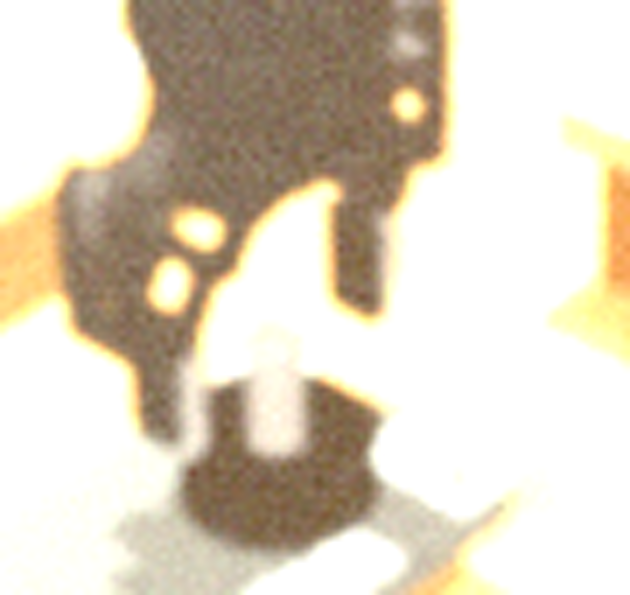

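```bash
python3 - <<'E'
from h import *
a=(240+160/7,205+440/7);b=(240+357/7,205+312/7)
for z in (.01,.02,.03,.04,.05,.06): 
  A,B=cast("side",a,z),cast("side",b,z);print(z,A.round(4),B.round(4),((A+B)/2).round(4))
E
```

```text
0.01 [0.6922 0.103  0.01  ] [0.6883 0.018  0.01  ] [0.6902 0.0605 0.01  ]
0.02 [0.6835 0.1118 0.02  ] [0.6797 0.0278 0.02  ] [0.6816 0.0698 0.02  ]
0.03 [0.6748 0.1205 0.03  ] [0.671  0.0376 0.03  ] [0.6729 0.0791 0.03  ]
0.04 [0.6661 0.1293 0.04  ] [0.6624 0.0474 0.04  ] [0.6643 0.0884 0.04  ]
0.05 [0.6574 0.138  0.05  ] [0.6538 0.0572 0.05  ] [0.6556 0.0976 0.05  ]
0.06 [0.6487 0.1468 0.06  ] [0.6451 0.067  0.06  ] [0.6469 0.1069 0.06  ]
```

Call:
servo_tool --pt "0.85 0 0 6 0" --pt "0.85 0 0 6 0" --pt "0.85 0 0 6 0" --pt "0.85 0 0 4 0" --pt "0.85 0 0 0 0"

```text
t: 5.35
tool_pos: [0.6507, 0.1017, -0.0107]
tool_rot: [3.142, -0.001, -0.002]
contact_force: [0.7, -0.7, -0.2]
opening: 0.0726
grip_force: 0.0
```

Call:
servo_tool --pt "0.6 0 0 0 0" --pt "0.6 0 0 0 0" --pt "0.6 0 0 0 0"

```text
t: 5.72
tool_pos: [0.6521, 0.1017, -0.009]
tool_rot: [-3.141, 0.001, -0.003]
contact_force: [0.5, -0.9, 2.9]
opening: 0.0564
grip_force: 42.6
```

```bash
python3 - <<'E'
from h import *
o=get_obs();print(o["tool_pos"],o["contact_force"],o["opening"],o["grip_force"])
s=get_image("side")
f=lambda a:cv2.resize(cv2.convertScaleAbs(np.ascontiguousarray(a[:,:,::-1]),alpha=3,beta=10),None,fx=7,fy=7,interpolation=cv2.INTER_CUBIC)
cv2.imwrite("pics/s5.png",f(s[205:290,240:330]))
E
```

```text
[ 0.65205418  0.1017403  -0.00904106] [ 0.5335214  -0.91978502  2.86036272] 0.05635363542276389 42.59414663538337
```

View pics/s5.png

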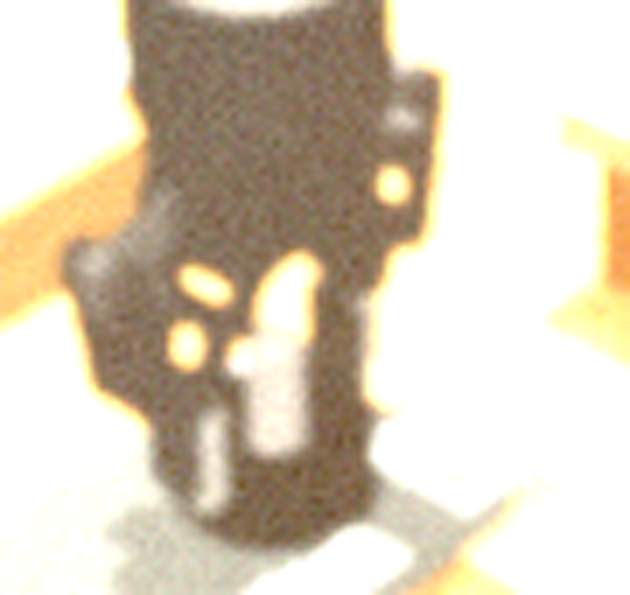

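```bash
python3 - <<'E'
from h import *
for z in (.016,.02,.025,.03): print(z,cast("side",(240+212/7,205+512/7),z).round(4), cast("side",(240+280/7,205+455/7),.038).round(4))
print(get_obs()["wrist_torque"])
for z in (.074,): print("spindle top",cast("side",(240+275/7,205+330/7),z))
E
```

```text
0.016 [0.6529 0.1228 0.016 ] [0.6369 0.1105 0.038 ]
0.02 [0.6496 0.1262 0.02  ] [0.6369 0.1105 0.038 ]
0.025 [0.6455 0.1305 0.025 ] [0.6369 0.1105 0.038 ]
0.03 [0.6414 0.1348 0.03  ] [0.6369 0.1105 0.038 ]
[ 0.0458046  -0.02414759  0.01969495]
spindle top [0.64533249 0.10202025 0.074     ]
```

Call:
servo_tool --pt "0.8 0 0 0 0" --pt "0.8 0 0 0 0" --pt "0.8 0 0 3 0" --pt "0.8 0 0 3 0" --pt "0.8 0 0 0 0" --pt "0.55 0 0 0 0" --pt "0.55 0 0 0 0" --pt "0.55 0 0 0 0" --pt "0.55 0 0 0 0"

```text
t: 6.9
tool_pos: [0.6517, 0.1017, -0.0155]
tool_rot: [-3.142, 0.001, -0.002]
contact_force: [1.2, 0.4, 2.1]
opening: 0.0569
grip_force: 42.6
```

Call:
servo_tool --pt "0.55 0 0 -5 0" --pt "0.55 0 0 -10 0" --pt "0.55 0 0 -10 0" --pt "0.55 0 0 0 0"

```text
t: 7.4
tool_pos: [0.6524, 0.1018, 0.0108]
tool_rot: [-3.141, 0.002, -0.005]
contact_force: [0.5, 0.3, -0.9]
opening: 0.0564
grip_force: 42.6
```

Call:
servo_tool --pt "0.55 0 0 -20 0" --pt "0.55 0 0 -25 0" --pt "0.55 0 0 -20 0" --pt "0.55 0 15 0 0" --pt "0.55 -4 40 0 0" --pt "0.55 -4 45 0 0" --pt "0.55 -4 45 0 0" --pt "0.55 -5 40 0 0" --pt "0.55 0 25 0 0" --pt "0.55 0 0 0 0" --pt "0.55 0 0 0 0"

```text
t: 8.78
tool_pos: [0.6334, -0.108, 0.0732]
tool_rot: [-3.141, 0.002, 0.002]
contact_force: [0.1, 0.7, -0.2]
opening: 0.057
grip_force: 42.7
```

```bash
python3 - <<'E'
from h import *
o=get_obs();print(o["tool_pos"],o["contact_force"],o["opening"],o["grip_force"])
s=get_image("side")
f=lambda a:cv2.resize(cv2.convertScaleAbs(np.ascontiguousarray(a[:,:,::-1]),alpha=2.2,beta=10),None,fx=4,fy=4,interpolation=cv2.INTER_CUBIC)
cv2.imwrite("pics/s6.png",f(s[120:260,240:420]))
E
```

```text
[ 0.63336118 -0.10803071  0.0732331 ] [ 0.13588452  0.66766232 -0.16567665] 0.057015016791387915 42.65047688037157
```

View pics/s6.png

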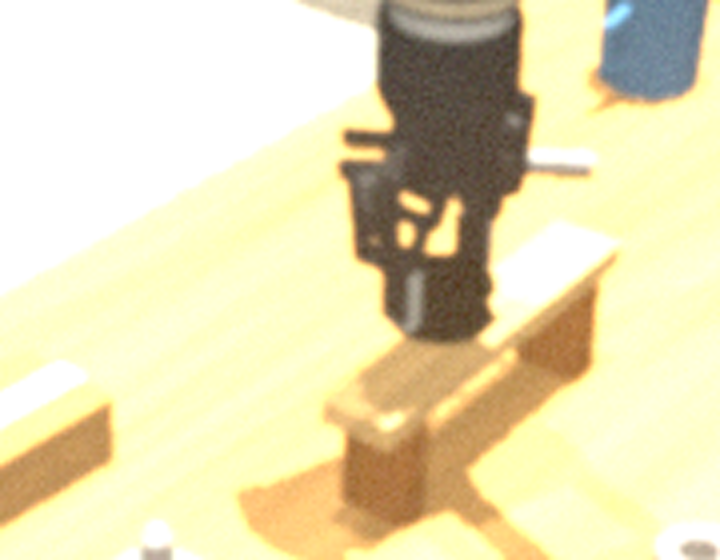

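The reel is held level above the ledge, with its underside near crop (440,335). I'll lower it until it touches.

Call:
servo_tool --pt "0.55 0 0 8 0" --pt "0.55 0 0 8 0" --pt "0.55 0 0 5 0" --pt "0.55 0 0 1 0" --pt "0.55 0 0 0 0" --pt "0.55 0 0 0 0"

```text
t: 9.57
tool_pos: [0.6343, -0.1084, 0.0524]
tool_rot: [3.141, -0.001, 0.001]
contact_force: [-0.2, 1.2, 0.1]
opening: 0.0566
grip_force: 42.6
```

Call:
servo_tool --pt "0.55 0 0 2 0" --pt "0.55 0 0 1 0" --pt "0.55 0 0 0 0"

```text
t: 9.95
tool_pos: [0.6339, -0.1083, 0.0488]
tool_rot: [-3.141, 0.002, 0.0]
contact_force: [-0.1, 0.5, -0.7]
opening: 0.0567
grip_force: 42.7
```

Call:
servo_tool --pt "0.55 0 0 1 0" --pt "0.55 0 0 1 0" --pt "0.55 0 0 0 0"

```text
t: 10.32
tool_pos: [0.6341, -0.1083, 0.0485]
tool_rot: [3.142, -0.001, -0.0]
contact_force: [-3.5, 0.4, 6.7]
opening: 0.0566
grip_force: 43.0
```

Call:
servo_tool --pt "0.78 0 0 0 0" --pt "0.78 0 0 0 0" --pt "0.78 0 0 0 0" --pt "0.8 0 0 -15 0" --pt "0.8 0 0 -30 0" --pt "0.8 0 0 -30 0" --pt "0.8 3 -50 0 0" --pt "0.8 3 -60 0 0" --pt "0.8 3 -60 0 0" --pt "0.8 3 -60 0 0" --pt "0.8 3 -60 0 0" --pt "0.8 4 -69 0 0"

```text
out of range; nothing moved
```

```bash
python3 - <<'E'
from h import *
o=get_obs();print(o["tool_pos"],o["contact_force"],o["opening"],o["grip_force"])
E
```

```text
[ 0.63412571 -0.10834215  0.04845521] [-3.52641071  0.3950494   6.68358391] 0.05661723146062114 43.039070907980204
```

Call:
servo_tool --pt "0.78 0 0 0 0" --pt "0.78 0 0 0 0" --pt "0.78 0 0 0 0" --pt "0.8 0 0 -15 0" --pt "0.8 0 0 -30 0" --pt "0.8 0 0 -30 0" --pt "0.8 3 -50 0 0" --pt "0.8 3 -60 0 0" --pt "0.8 3 -60 0 0" --pt "0.8 3 -60 0 0" --pt "0.8 3 -60 0 0" --pt "0.8 4 -60 0 0"

```text
t: 11.82
tool_pos: [0.6537, 0.2438, 0.1236]
tool_rot: [-3.141, 0.001, -0.003]
contact_force: [1.2, -0.4, 0.6]
opening: 0.0682
grip_force: 0.0
```

Call:
servo_tool --pt "0.8 0 -9 0 0" --pt "0.8 0 0 0 0" --pt "0.8 0 0 0 0"

```text
t: 12.2
tool_pos: [0.6536, 0.2492, 0.1223]
tool_rot: [3.141, -0.004, 0.0]
contact_force: [0.4, 0.5, 0.3]
opening: 0.0684
grip_force: 0.0
```

```bash
python3 - <<'E'
from h import *
o=get_obs();print(o["tool_pos"])
im=get_image("top");v=im.astype(int).max(2)
for b in blobs(v<75):
    if 120<b[0]<480 and 140<b[1]<340: print(np.round(b[:5],1),np.round(cast("top",b[:2],.014),4), "z.09", np.round(cast("top",b[:2],.093),4))
E
```

```text
[0.65359747 0.24923866 0.12234627]
[408.5 307.2 329.5  22.   21. ] [ 0.4323 -0.2378  0.014 ] z.09 [ 0.4306 -0.2236  0.093 ]
[274.  299.5 156.   15.   14. ] [0.4451 0.133  0.014 ] z.09 [0.4426 0.125  0.093 ]
[461.7 311.7 297.5  14.   40. ] [ 0.4237 -0.3828  0.014 ] z.09 [ 0.4226 -0.36    0.093 ]
[324.3 290.6 297.   21.   20. ] [ 0.4726 -0.0054  0.014 ] z.09 [ 0.4685 -0.0052  0.093 ]
[365.2 231.6 459.5  81.   26. ] [ 0.6408 -0.1178  0.014 ] z.09 [ 0.6267 -0.1108  0.093 ]
[305.2 182.6  69.   38.    6. ] [0.7804 0.0559 0.014 ] z.09 [0.7579 0.0525 0.093 ]
[459.  164.8 264.   40.   52. ] [ 0.8421 -0.3862  0.014 ] z.09 [ 0.8159 -0.3631  0.093 ]
```

Call:
servo_tool --pt "0.8 0 -2 30 0" --pt "0.8 0 0 40 0" --pt "0.8 0 0 35 0" --pt "0.8 0 0 18 0" --pt "0.8 0 0 8 0" --pt "0.8 0 0 3 0" --pt "0.7 0 0 0 0" --pt "0.4 0 0 0 0" --pt "0.4 0 0 0 0" --pt "0.4 0 0 0 0" --pt "0.4 0 0 0 0"

```text
t: 13.62
tool_pos: [0.6545, 0.2531, -0.0102]
tool_rot: [-3.141, 0.001, -0.004]
contact_force: [-0.6, -1.1, 5.8]
opening: 0.041
grip_force: 39.9
```

Call:
servo_tool --pt "0.4 0 0 -5 0" --pt "0.4 0 0 -20 0" --pt "0.4 0 0 -35 0" --pt "0.4 0 0 -35 0" --pt "0.4 0 20 -20 0" --pt "0.4 -3 55 0 0" --pt "0.4 -3 60 0 0" --pt "0.4 -3 60 0 0" --pt "0.4 -3 60 0 0" --pt "0.4 -3 60 0 0" --pt "0.4 -3 60 0 0" --pt "0.4 -1 50 0 0"

```text
t: 15.12
tool_pos: [0.6321, -0.1753, 0.1024]
tool_rot: [-3.141, 0.004, 0.003]
contact_force: [0.3, 0.0, 0.2]
opening: 0.0406
grip_force: 44.4
```

Call:
servo_tool --pt "0.4 0 26 0 0" --pt "0.4 0 0 0 0" --pt "0.4 0 0 0 0"

```text
t: 15.5
tool_pos: [0.6336, -0.1972, 0.1026]
tool_rot: [-3.141, 0.0, 0.001]
contact_force: [-0.9, 0.3, 0.0]
opening: 0.0401
grip_force: 44.4
```

Call:
servo_tool --pt "0.4 0 0 15 0" --pt "0.4 0 0 18 0" --pt "0.4 0 0 9 0" --pt "0.4 0 0 4 0" --pt "0.4 0 0 1 0" --pt "0.4 0 0 1 0" --pt "0.4 0 0 0 0"

```text
t: 16.38
tool_pos: [0.6342, -0.1985, 0.0556]
tool_rot: [3.141, -0.002, 0.001]
contact_force: [0.3, 0.7, -0.1]
opening: 0.0401
grip_force: 44.4
```

Call:
servo_tool --pt "0.4 0 0 1 0" --pt "0.4 0 0 1 0" --pt "0.4 0 0 0 0"

```text
t: 16.75
tool_pos: [0.6341, -0.1984, 0.0539]
tool_rot: [3.141, -0.001, 0.001]
contact_force: [-1.9, -0.4, 4.6]
opening: 0.0406
grip_force: 44.6
```

Call:
servo_tool --pt "0.6 0 0 0 0" --pt "0.6 0 0 0 0" --pt "0.6 0 0 0 0" --pt "0.6 0 0 -15 0" --pt "0.7 0 0 -30 0" --pt "0.9 -20 -20 -20 0" --pt "0.9 -36 -43 0 0" --pt "0.9 -36 -43 0 0" --pt "0.9 -36 -43 0 0" --pt "0.9 -34 -44 0 0" --pt "0.9 0 0 0 0" --pt "0.9 0 0 0 0"

```text
t: 18.25
tool_pos: [0.473, -0.0054, 0.1193]
tool_rot: [3.141, -0.001, 0.004]
contact_force: [0.1, 0.3, 0.6]
opening: 0.0766
grip_force: 0.0
```

```bash
python3 - <<'E'
from h import *
o=get_obs();print(o["tool_pos"],o["opening"])
s=get_image("side");t=get_image("top")
f=lambda a,k:cv2.resize(cv2.convertScaleAbs(np.ascontiguousarray(a[:,:,::-1]),alpha=1.8,beta=10),None,fx=k,fy=k,interpolation=cv2.INTER_CUBIC)
cv2.imwrite("pics/s7.png",np.vstack([f(s[150:330,160:480],2.2)[:, :704],f(t[170:320,160:480],2.2)[:200,:704]]))
E
```

```text
[ 0.47297197 -0.00539895  0.11931084] 0.07663192454125592
```

View pics/s7.png

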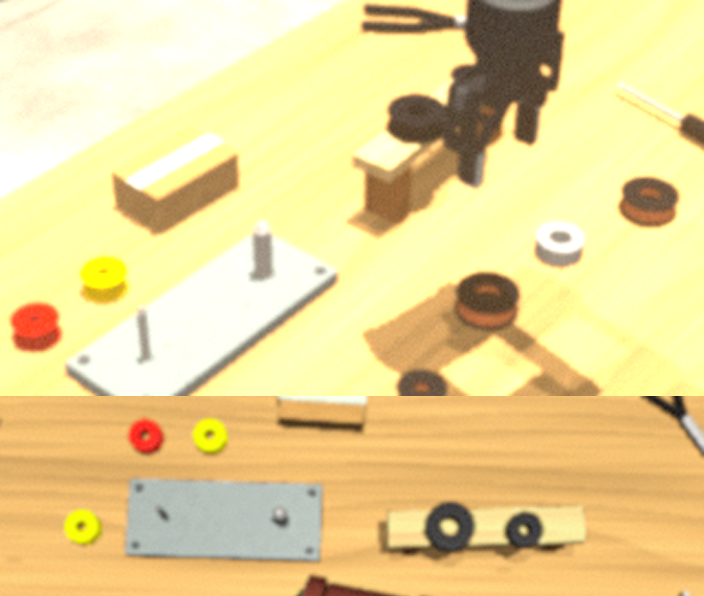

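Both empties sit flat on the ledge, at crop (450,526) and (523,529), and both spindles are bare. Next I'll measure the stand precisely from its plate outline and spindle tips.

```bash
cat >> h.py <<'E'
def stand():
    im=get_image("top").astype(int);m=((im[:,:,2]>=im[:,:,0]-8)&(im.max(2)>60)&(im.max(2)<190)).astype(np.uint8)
    m[:, :210]=0;m[:,315:]=0;m[:200]=0;m[252:]=0
    m=cv2.morphologyEx(m,cv2.MORPH_CLOSE,np.ones((5,5)));k=max(blobs(m,500,9000),key=lambda b:b[2])[5]
    P=np.array([cast("top",p[0],.016)[:2] for p in k],np.float32);return cv2.minAreaRect(P)
def tips():
    # spindle tip centres by triangulating two views at z=.074 
    pass
E
python3 - <<'E'
from h import *
r=stand();print(r)
im=get_image("top")
cv2.imwrite("pics/t8.png",cv2.convertScaleAbs(cv2.resize(np.ascontiguousarray(im[200:250,210:315,::-1]),None,fx=7,fy=7,interpolation=cv2.INTER_CUBIC),alpha=1.6))
for p in [(.650,.1025,.074),(.652,.2505,.074)]: print((proj("top",p)-[210,200])*7)
E
```

```text
((0.6508007645606995, 0.1758100390434265), (0.24537192285060883, 0.0980301946401596), 89.50027465820312)
[531.32652366 159.25547607]
[149.53254276 146.21757528]
```

View pics/t8.png

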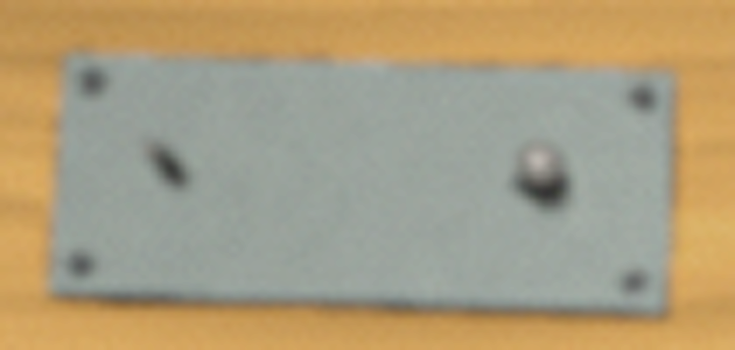

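```bash
python3 - <<'E'
from h import *
H=[(92,81),(642,97),(632,281),(80,264)]
W=np.array([cast("top",(210+u/7,200+v/7),.016)[:2] for u,v in H]);c=W.mean(0);d=(W[0]+W[3]-W[1]-W[2]);d/=np.linalg.norm(d)
print(W,c,d,"thick",c-.075*d,"thin",c+.075*d)
print("tips",cast("top",(210+540/7,200+160/7),.074),cast("top",(210+153/7,200+147/7),.074))
# reels/weight re-measure
E
```

```text
[[0.68989529 0.28684336]
 [0.68800084 0.06318339]
 [0.61228401 0.06507324]
 [0.61449723 0.28752756]] [0.65116934 0.17565689] [0.00920727 0.99995761] thick [0.6504788  0.10066007] thin [0.65185989 0.25065371]
tips [0.64977758 0.09913307 0.074     ] [0.65172007 0.24914231 0.074     ]
```

Call:
servo_tool --pt "0.9 0 0 40 0" --pt "0.9 0 0 45 0" --pt "0.9 0 0 40 0" --pt "0.9 0 0 16 0" --pt "0.9 0 0 6 0" --pt "0.9 0 0 3 0" --pt "0.6 0 0 0 0" --pt "0.6 0 0 0 0" --pt "0.6 0 0 0 0" --pt "0.6 0 0 0 0"

```text
t: 19.7
tool_pos: [0.4735, -0.0055, -0.0301]
tool_rot: [3.141, -0.001, 0.004]
contact_force: [-2.8, 0.3, 5.9]
opening: 0.0586
grip_force: 42.5
```

Call:
servo_tool --pt "0.9 0 0 0 0" --pt "0.9 0 0 0 0" --pt "0.9 0 0 0 0" --pt "0.9 0 0 0 -10" --pt "0.9 0 0 0 -10" --pt "0.9 0 0 0 -10" --pt "0.9 0 0 0 -10" --pt "0.9 0 0 0 -10" --pt "0.9 0 0 0 -10" --pt "0.9 0 0 0 -10" --pt "0.9 0 0 0 -10" --pt "0.9 0 0 0 -10"

```text
t: 21.2
tool_pos: [0.472, -0.0051, -0.0322]
tool_rot: [-2.216, -2.227, 0.0]
contact_force: [0.4, -0.7, 0.0]
opening: 0.077
grip_force: 0.0
```

Call:
servo_tool --pt "0.9 0 0 0 0" --pt "0.55 0 0 0 0" --pt "0.55 0 0 0 0" --pt "0.55 0 0 0 0" --pt "0.55 0 0 0 0"

```text
t: 21.82
tool_pos: [0.4725, -0.0052, -0.0316]
tool_rot: [2.223, 2.219, 0.001]
contact_force: [-0.3, -0.3, 5.2]
opening: 0.0578
grip_force: 43.7
```

Call:
servo_tool --pt "0.55 0 0 -15 0" --pt "0.55 0 0 -40 0" --pt "0.55 0 0 -40 0" --pt "0.55 21 35 0 0" --pt "0.55 21 35 0 0" --pt "0.55 21 35 0 0" --pt "0.55 21 35 0 0" --pt "0.55 21 37 0 0" --pt "0.55 0 0 0 0" --pt "0.55 0 0 0 0" --pt "0.55 0 0 0 0"

```text
t: 23.2
tool_pos: [0.6481, 0.0992, 0.0629]
tool_rot: [-2.223, -2.219, 0.001]
contact_force: [0.6, 0.0, -1.1]
opening: 0.0577
grip_force: 43.9
```

```bash
cat > look.py <<'E'
from h import *;import sys
o=get_obs();print(o["tool_pos"],o["contact_force"],o["opening"],o["tool_rot"])
n,x0,x1,y0,y1,k,f=sys.argv[1:8];x0,x1,y0,y1=map(int,(x0,x1,y0,y1))
a=get_image(n)[y0:y1,x0:x1,::-1]
cv2.imwrite(f"pics/{f}.png",cv2.convertScaleAbs(cv2.resize(np.ascontiguousarray(a),None,fx=float(k),fy=float(k),interpolation=cv2.INTER_CUBIC),alpha=2,beta=10))
E
python3 look.py side 220 340 190 290 6 s9
```

```text
[0.648106   0.09919049 0.06285979] [ 0.56652527  0.02386873 -1.14021722] 0.05766509100206289 [-2.22269541e+00 -2.21941925e+00  1.15426259e-03]
```

View pics/s9.png

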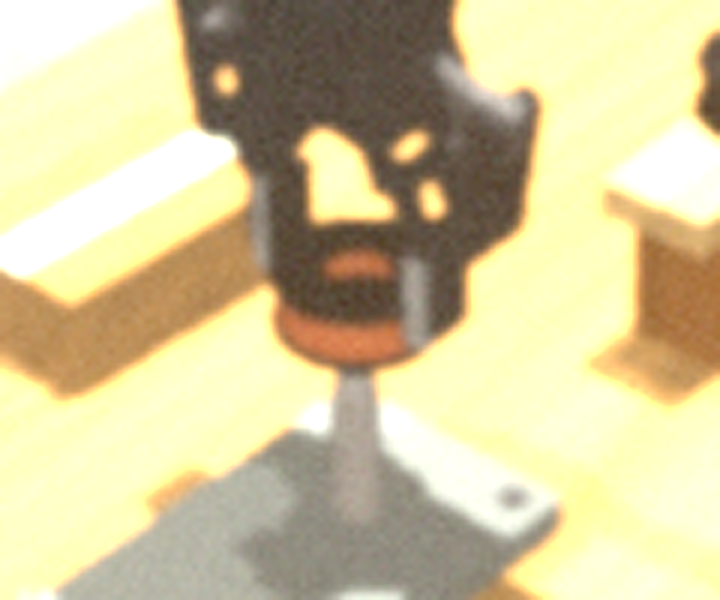

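Call:
servo_tool --pt "0.55 1 1.5 0 0" --pt "0.55 0 0 8 0" --pt "0.55 0 0 8 0" --pt "0.55 0 0 3 0" --pt "0.55 0 0 2 0" --pt "0.55 0 0 2 0" --pt "0.55 0 0 2 0" --pt "0.55 0 0 0 0"

```text
t: 24.25
tool_pos: [0.6506, 0.1007, 0.0379]
tool_rot: [-2.222, -2.22, 0.0]
contact_force: [0.4, 0.2, -2.6]
opening: 0.0577
grip_force: 43.9
```

Call:
servo_tool --pt "0.55 0 0 3 0" --pt "0.55 0 0 3 0" --pt "0.55 0 0 3 0" --pt "0.55 0 0 3 0" --pt "0.55 0 0 0 0"

```text
t: 24.88
tool_pos: [0.6504, 0.1006, 0.0255]
tool_rot: [-2.222, -2.22, 0.001]
contact_force: [-0.4, -0.3, -1.8]
opening: 0.0576
grip_force: 43.9
```

Insertion is running freely, so I'll carry on down to just above the plate.

Call:
servo_tool --pt "0.55 0 0 8 0" --pt "0.55 0 0 8 0" --pt "0.55 0 0 8 0" --pt "0.55 0 0 8 0" --pt "0.55 0 0 4 0" --pt "0.55 0 0 2 0" --pt "0.55 0 0 0 0"

```text
t: 25.75
tool_pos: [0.6508, 0.1007, -0.0119]
tool_rot: [2.222, 2.22, 0.0]
contact_force: [0.3, -0.3, -1.9]
opening: 0.0577
grip_force: 44.0
```

Call:
servo_tool --pt "0.55 0 0 1.5 0" --pt "0.55 0 0 1 0" --pt "0.55 0 0 1 0" --pt "0.55 0 0 0 0"

```text
t: 26.25
tool_pos: [0.6507, 0.1007, -0.0154]
tool_rot: [2.222, 2.22, 0.0]
contact_force: [0.3, 0.2, -1.1]
opening: 0.0575
grip_force: 43.9
```

Call:
servo_tool --pt "0.8 0 0 0 0" --pt "0.8 0 0 0 0" --pt "0.8 0 0 0 0" --pt "0.8 0 0 -15 0" --pt "0.9 0 0 -40 0" --pt "0.9 0 0 -40 0" --pt "0.9 0 0 -40 0" --pt "0.9 -52 -34 0 0" --pt "0.9 -52 -34 0 0" --pt "0.9 -52 -34 0 0" --pt "0.9 -52 -34 0 0" --pt "0.9 -52 -34 0 0"

```text
t: 27.75
tool_pos: [0.4797, -0.1608, 0.1211]
tool_rot: [2.22, 2.219, 0.001]
contact_force: [0.6, -0.4, 0.6]
opening: 0.0768
grip_force: 0.0
```

Call:
servo_tool --pt "0.9 -52 -34 0 0" --pt "0.9 -27 -13 0 0" --pt "0.9 0 0 0 0" --pt "0.9 0 0 0 0"

```text
t: 28.25
tool_pos: [0.4338, -0.2378, 0.1203]
tool_rot: [2.222, 2.22, 0.001]
contact_force: [0.1, -0.2, 0.6]
opening: 0.0771
grip_force: 0.0
```

```bash
cat > m.py <<'E'
from h import *
o=get_obs();print(o["tool_pos"],o["q"].round(2),o["t"])
im=get_image("top");v=im.astype(int).max(2);sat=v-im.astype(int).min(2)
for nm,m,z in(("dark",v<75,.014),("grey",(v>100)&(sat<40),.014)):
  for b in blobs(m,60):
    if 120<b[0]<450 and 215<b[1]<340 and b[3]<30: print(nm,np.round(b[:5],1),np.round(cast("top",b[:2],z)[:2],4))
E
python3 m.py
```

```text
[ 0.43384527 -0.23778144  0.12025331] [-0.65 -0.21  1.99  0.    1.36 -0.65] 28.25
dark [274.2 299.5 152.   15.   14. ] [0.4451 0.1324]
dark [237.3 292.6 158.5  16.   14. ] [0.462  0.2354]
dark [185.7 284.   75.   14.   21. ] [0.4826 0.3797]
dark [287.7 225.2 342.5  22.   22. ] [0.6547 0.1022]
grey [362.1 291.3  75.5  12.   15. ] [ 0.4728 -0.1101]
grey [170.7 281.2 323.5  21.   23. ] [0.4894 0.4218]
```

```bash
python3 - <<'E'
from h import *
im=get_image("side");v=im.astype(int).max(2)
p=proj("side",(.4324,-.238,.014));print(p)
for b in blobs(v<90,60,60000):
    print(np.round(b[:5],1)) if abs(b[0]-p[0])<60 and abs(b[1]-p[1])<60 else 0
cv2.imwrite("pics/s10.png",cv2.convertScaleAbs(cv2.resize(np.ascontiguousarray(im[130:280,380:520,::-1]),None,fx=4,fy=4),alpha=2))
E
```

```text
[453.01092154 239.51407834]
[473.6 285.  141.   17.   15. ]
[414.3 266.3  63.   21.    8. ]
[453.5 241.9 413.5  28.   26. ]
[487.4 214.9 351.   37.   25. ]
```

View pics/s10.png

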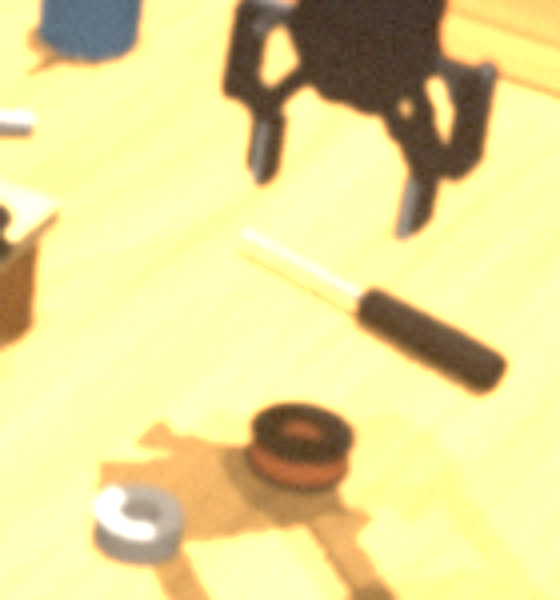

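The large reel is still in place at crop (303,447). I'll grip it at yaw 90, then regrip at yaw 0 to centre it.

Call:
servo_tool --pt "0.9 0 -1 40 0" --pt "0.9 0 0 45 0" --pt "0.9 0 0 40 0" --pt "0.9 0 0 16 0" --pt "0.9 0 0 7 0" --pt "0.9 0 0 4 0" --pt "0.6 0 0 0 0" --pt "0.6 0 0 0 0" --pt "0.6 0 0 0 0" --pt "0.6 0 0 0 0"

```text
t: 29.6
tool_pos: [0.4333, -0.2389, -0.0307]
tool_rot: [2.221, 2.219, 0.0]
contact_force: [-1.6, 1.2, 6.4]
opening: 0.0586
grip_force: 42.9
```

Call:
servo_tool --pt "0.9 0 0 0 0" --pt "0.9 0 0 0 0" --pt "0.9 0 0 0 0" --pt "0.9 0 0 0 10" --pt "0.9 0 0 0 10" --pt "0.9 0 0 0 10" --pt "0.9 0 0 0 10" --pt "0.9 0 0 0 10" --pt "0.9 0 0 0 10" --pt "0.9 0 0 0 10" --pt "0.9 0 0 0 10" --pt "0.9 0 0 0 10"

```text
t: 31.1
tool_pos: [0.4323, -0.238, -0.0327]
tool_rot: [-3.141, 0.011, 0.0]
contact_force: [-0.2, -0.1, -0.0]
opening: 0.0769
grip_force: 0.0
```

Call:
servo_tool --pt "0.9 0 0 0 0" --pt "0.55 0 0 0 0" --pt "0.55 0 0 0 0" --pt "0.55 0 0 0 0" --pt "0.55 0 0 0 0"

```text
t: 31.72
tool_pos: [0.4327, -0.2384, -0.0321]
tool_rot: [3.141, -0.001, 0.001]
contact_force: [0.0, 0.0, 3.0]
opening: 0.0572
grip_force: 44.4
```

Call:
servo_tool --pt "0.55 0 0 -15 0" --pt "0.55 0 0 -40 0" --pt "0.55 0 0 -43 0" --pt "0.55 31 -48 0 0" --pt "0.55 31 -48 0 0" --pt "0.55 31 -48 0 0" --pt "0.55 31 -48 0 0" --pt "0.55 31 -49 0 0" --pt "0.55 31 -49 0 0" --pt "0.55 32 -49 0 0" --pt "0.55 0 0 0 0" --pt "0.55 0 0 0 0"

```text
t: 33.22
tool_pos: [0.6499, 0.1006, 0.0652]
tool_rot: [3.141, -0.001, -0.002]
contact_force: [0.5, -0.4, -0.6]
opening: 0.0572
grip_force: 44.0
```

Call:
servo_tool --pt "0.55 0 0 0 0"

```text
t: 33.35
tool_pos: [0.6499, 0.0996, 0.0654]
tool_rot: [3.141, -0.004, -0.001]
contact_force: [0.3, -0.6, -1.6]
opening: 0.0575
grip_force: 44.0
```

Call:
servo_tool --pt "0.55 0 -0.5 10 0" --pt "0.55 0 0 9 0" --pt "0.55 0 0 3 0" --pt "0.55 0 0 2 0" --pt "0.55 0 0 2 0" --pt "0.55 0 0 2 0" --pt "0.55 0 0 0 0"

```text
t: 34.22
tool_pos: [0.6506, 0.1013, 0.0374]
tool_rot: [3.142, -0.001, -0.0]
contact_force: [0.3, 0.1, -0.6]
opening: 0.0574
grip_force: 44.0
```

Call:
servo_tool --pt "0.55 0 0 4 0" --pt "0.55 0 0 5 0" --pt "0.55 0 0 6 0" --pt "0.55 0 0 6 0" --pt "0.55 0 0 4 0" --pt "0.55 0 0 2 0" --pt "0.55 0 0 0 0"

```text
t: 35.1
tool_pos: [0.6507, 0.1012, 0.0104]
tool_rot: [-3.142, 0.001, 0.0]
contact_force: [0.1, 0.5, -1.8]
opening: 0.0574
grip_force: 44.0
```

Call:
servo_tool --pt "0.55 0 0 1.5 0" --pt "0.55 0 0 1 0" --pt "0.55 0 0 1 0" --pt "0.55 0 0 0 0"

```text
t: 35.6
tool_pos: [0.6506, 0.1012, 0.0069]
tool_rot: [3.142, -0.001, -0.0]
contact_force: [-0.4, 0.3, -2.0]
opening: 0.0577
grip_force: 44.0
```

Call:
servo_tool --pt "0.8 0 0 0 0" --pt "0.8 0 0 0 0" --pt "0.8 0 0 0 0" --pt "0.8 0 0 -15 0" --pt "0.8 0 0 -40 0" --pt "0.8 0 0 -40 0" --pt "0.8 -40 -28 -15 0" --pt "0.8 -50 -35 0 0" --pt "0.8 -50 -35 0 0" --pt "0.8 -49 -36 0 0" --pt "0.8 0 0 0 0" --pt "0.8 0 0 0 0"

```text
t: 37.1
tool_pos: [0.4625, 0.2356, 0.1183]
tool_rot: [-3.141, 0.001, -0.004]
contact_force: [0.2, -1.0, 0.1]
opening: 0.0686
grip_force: 0.0
```

```bash
python3 m.py
```

```text
[0.46247012 0.23559413 0.11827901] [ 0.33 -0.14  1.94 -0.    1.35  1.9 ] 37.1
dark [274.1 299.5 154.   15.   14. ] [0.4451 0.1326]
dark [287.1 224.3 395.   23.   24. ] [0.6573 0.104 ]
grey [366.  293.7 220.   17.   18. ] [ 0.4665 -0.121 ]
```

```bash
python3 - <<'E'
from h import *
im=get_image("side");v=im.astype(int).max(2)
for X in[(.462,.2354,.014),(.445,.1326,.014)]:
  p=proj("side",X);print("exp",p)
  for b in blobs(v<90,60,60000):
    print(np.round(b[:5],1)) if abs(b[0]-p[0])<25 and abs(b[1]-p[1])<25 else 0
E
```

```text
exp [307.41903978 355.39154141]
[308.6 357.8 477.5  25.   27. ]
exp [349.88833072 327.95917619]
[351.2 326.8 245.5  21.   16. ]
```

Both small reels are unmoved. I'll grip the first at yaw 0, then regrip at yaw 90.

Call:
servo_tool --pt "0.8 0 0 40 0" --pt "0.8 0 0 45 0" --pt "0.8 0 0 36 0" --pt "0.8 0 0 14 0" --pt "0.8 0 0 5 0" --pt "0.8 0 0 2 0" --pt "0.4 0 0 0 0" --pt "0.4 0 0 0 0" --pt "0.4 0 0 0 0" --pt "0.4 0 0 0 0" --pt "0.4 0 0 0 0"

```text
t: 38.58
tool_pos: [0.4631, 0.2358, -0.0232]
tool_rot: [-3.141, 0.001, -0.004]
contact_force: [-0.7, -1.0, 6.2]
opening: 0.0414
grip_force: 40.3
```

Call:
servo_tool --pt "0.7 0 0 0 0" --pt "0.7 0 0 0 0" --pt "0.7 0 0 0 0" --pt "0.7 0 0 0 -10" --pt "0.7 0 0 0 -10" --pt "0.7 0 0 0 -10" --pt "0.7 0 0 0 -10" --pt "0.7 0 0 0 -10" --pt "0.7 0 0 0 -10" --pt "0.7 0 0 0 -10" --pt "0.7 0 0 0 -10" --pt "0.7 0 0 0 -10"

```text
t: 40.08
tool_pos: [0.4616, 0.2353, -0.0252]
tool_rot: [-2.216, -2.227, 0.0]
contact_force: [-0.1, 0.6, 0.5]
opening: 0.0595
grip_force: 0.0
```

Call:
servo_tool --pt "0.7 0 0 0 0" --pt "0.4 0 0 0 0" --pt "0.4 0 0 0 0" --pt "0.4 0 0 0 0" --pt "0.4 0 0 0 0" --pt "0.4 0 0 0 0"

```text
t: 40.83
tool_pos: [0.462, 0.2355, -0.0246]
tool_rot: [2.223, 2.22, 0.001]
contact_force: [-1.4, -1.1, 5.2]
opening: 0.042
grip_force: 40.6
```

Call:
servo_tool --pt "0.4 0 0 -15 0" --pt "0.4 0 0 -40 0" --pt "0.4 0 0 -42 0" --pt "0.4 4 45 0 0" --pt "0.4 4 50 0 0" --pt "0.4 4 50 0 0" --pt "0.4 3 45 0 0" --pt "0.4 0 0 0 0" --pt "0.4 0 0 0 0" --pt "0.4 0 0 0 0"

```text
t: 42.08
tool_pos: [0.6506, 0.2503, 0.0721]
tool_rot: [-2.222, -2.221, 0.001]
contact_force: [1.1, 0.2, -0.9]
opening: 0.042
grip_force: 41.0
```

```bash
python3 look.py side 180 300 200 300 6 s11
```

```text
[0.65063538 0.25028207 0.07207406] [ 1.05516102  0.15945953 -0.9497495 ] 0.04198308007644337 [-2.22175844e+00 -2.22068781e+00  7.67989785e-04]
```

View pics/s11.png

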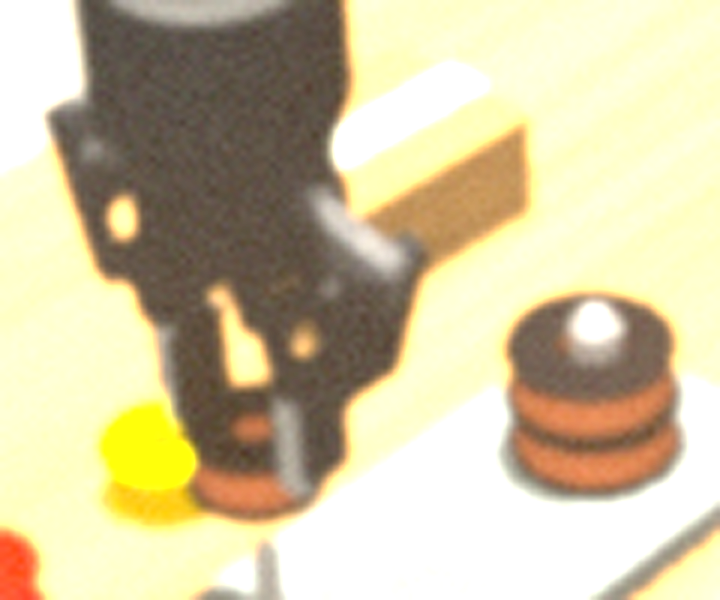

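Call:
servo_tool --pt "0.4 0 0 9 0" --pt "0.4 0 0 9 0" --pt "0.4 0 0 3 0" --pt "0.4 0 0 2 0" --pt "0.4 0 0 2 0" --pt "0.4 0 0 1 0" --pt "0.4 0 0 0 0"

```text
t: 43.0
tool_pos: [0.6519, 0.2502, 0.0461]
tool_rot: [2.222, 2.22, 0.0]
contact_force: [-0.5, -0.5, -0.3]
opening: 0.0417
grip_force: 41.0
```

Underside is near 0.071, so the tip is entering, with no force. I'll continue in small steps.

Call:
servo_tool --pt "0.4 0 0 2 0" --pt "0.4 0 0 2 0" --pt "0.4 0 0 2 0" --pt "0.4 0 0 2 0" --pt "0.4 0 0 2 0" --pt "0.4 0 0 0 0"

```text
t: 43.75
tool_pos: [0.6516, 0.2502, 0.0357]
tool_rot: [-2.222, -2.22, 0.001]
contact_force: [-1.3, -0.3, -2.2]
opening: 0.0419
grip_force: 41.0
```

Call:
servo_tool --pt "0.4 0 0 6 0" --pt "0.4 0 0 8 0" --pt "0.4 0 0 8 0" --pt "0.4 0 0 8 0" --pt "0.4 0 0 6 0" --pt "0.4 0 0 4 0" --pt "0.4 0 0 0 0"

```text
t: 44.62
tool_pos: [0.6516, 0.2501, -0.0044]
tool_rot: [-2.222, -2.22, 0.001]
contact_force: [0.2, -0.5, -1.3]
opening: 0.0416
grip_force: 41.0
```

Call:
servo_tool --pt "0.4 0 0 1.5 0" --pt "0.4 0 0 1 0" --pt "0.4 0 0 1 0" --pt "0.4 0 0 0 0"

```text
t: 45.12
tool_pos: [0.6517, 0.2502, -0.0076]
tool_rot: [-2.222, -2.22, 0.0]
contact_force: [0.4, -0.2, -0.8]
opening: 0.0419
grip_force: 41.0
```

Call:
servo_tool --pt "0.65 0 0 0 0" --pt "0.65 0 0 0 0" --pt "0.65 0 0 0 0" --pt "0.65 0 0 -15 0" --pt "0.65 0 0 -40 0" --pt "0.7 0 0 -40 0" --pt "0.8 0 0 -30 0" --pt "0.8 -29 -51 0 0" --pt "0.8 -29 -51 0 0" --pt "0.8 -29 -51 0 0" --pt "0.8 -30 -53 0 0" --pt "0.8 0 0 0 0"

```text
t: 46.62
tool_pos: [0.4418, 0.1322, 0.1167]
tool_rot: [-2.224, -2.219, 0.002]
contact_force: [0.7, 0.3, -0.2]
opening: 0.068
grip_force: 0.0
```

```bash
python3 m.py; python3 - <<'E'
from h import *
im=get_image("side");v=im.astype(int).max(2)
for X in[(.445,.1326,.014)]:
  p=proj("side",X);print("exp",p)
  for b in blobs(v<90,60,60000):
    print(np.round(b[:5],1)) if abs(b[0]-p[0])<35 and abs(b[1]-p[1])<35 else 0
E
```

```text
[0.44175892 0.13216466 0.11665718] [ 0.13 -0.29  2.06 -0.    1.37  0.13] 46.625
dark [184.1 284.3 143.5  16.   21. ] [0.4817 0.3839]
dark [234.3 223.6 195.   17.   16. ] [0.6562 0.2537]
dark [287.  224.3 399.   23.   24. ] [0.6572 0.1042]
grey [366.1 293.7 218.5  17.   18. ] [ 0.4665 -0.1211]
grey [170.6 281.3 320.5  20.   23. ] [0.4894 0.4221]
exp [349.88833072 327.95917619]
[350.6 330.9 464.   28.   25. ]
```

Call:
servo_tool --pt "0.8 0 1 40 0" --pt "0.8 0 0 45 0" --pt "0.8 0 0 36 0" --pt "0.8 0 0 13 0" --pt "0.8 0 0 5 0" --pt "0.8 0 0 2 0" --pt "0.4 0 0 0 0" --pt "0.4 0 0 0 0" --pt "0.4 0 0 0 0" --pt "0.4 0 0 0 0" --pt "0.4 0 0 0 0"

```text
t: 48.1
tool_pos: [0.4481, 0.1336, -0.022]
tool_rot: [2.221, 2.219, 0.003]
contact_force: [-1.1, -0.2, 6.6]
opening: 0.0413
grip_force: 41.1
```

Call:
servo_tool --pt "0.7 0 0 0 0" --pt "0.7 0 0 0 0" --pt "0.7 0 0 0 0" --pt "0.7 0 0 0 10" --pt "0.7 0 0 0 10" --pt "0.7 0 0 0 10" --pt "0.7 0 0 0 10" --pt "0.7 0 0 0 10" --pt "0.7 0 0 0 10" --pt "0.7 0 0 0 10" --pt "0.7 0 0 0 10" --pt "0.7 0 0 0 10"

```text
t: 49.6
tool_pos: [0.4465, 0.1334, -0.0237]
tool_rot: [3.142, -0.011, -0.001]
contact_force: [-0.2, -0.4, -0.2]
opening: 0.0598
grip_force: 0.0
```

Call:
servo_tool --pt "0.7 0 0 0 0" --pt "0.4 0 0 0 0" --pt "0.4 0 0 0 0" --pt "0.4 0 0 0 0" --pt "0.4 0 0 0 0" --pt "0.4 0 0 0 0"

```text
t: 50.35
tool_pos: [0.4469, 0.1334, -0.0231]
tool_rot: [3.141, -0.0, 0.0]
contact_force: [-2.6, -0.6, 5.7]
opening: 0.0415
grip_force: 40.1
```

Call:
servo_tool --pt "0.4 0 0 -15 0" --pt "0.4 0 0 -40 0" --pt "0.4 0 0 -42 0" --pt "0.4 41 -23 0 0" --pt "0.4 41 -23 0 0" --pt "0.4 41 -23 0 0" --pt "0.4 41 -24 0 0" --pt "0.4 41 -24 0 0" --pt "0.4 0 0 0 0" --pt "0.4 0 0 0 0" --pt "0.4 0 0 0 0" --pt "0.4 0 0 0 0"

```text
t: 51.85
tool_pos: [0.6513, 0.2498, 0.074]
tool_rot: [-3.141, 0.002, -0.0]
contact_force: [0.1, -0.1, 0.3]
opening: 0.0417
grip_force: 40.8
```

Call:
servo_tool --pt "0.4 0 0 10 0" --pt "0.4 0 0 8 0" --pt "0.4 0 0 0 0" --pt "0.4 0 0 0 0"

```text
t: 52.35
tool_pos: [0.6518, 0.2502, 0.0553]
tool_rot: [3.142, -0.001, -0.0]
contact_force: [0.6, 0.7, -0.9]
opening: 0.0419
grip_force: 40.8
```

Aligned at (0.6518, 0.2502). Inserting now.

Call:
servo_tool --pt "0.4 0 0 3 0" --pt "0.4 0 0 2 0" --pt "0.4 0 0 2 0" --pt "0.4 0 0 2 0" --pt "0.4 0 0 2 0" --pt "0.4 0 0 2 0" --pt "0.4 0 0 0 0"

```text
t: 53.22
tool_pos: [0.6516, 0.2501, 0.0422]
tool_rot: [3.141, -0.001, -0.001]
contact_force: [-0.4, 0.9, -1.6]
opening: 0.0415
grip_force: 40.8
```

Call:
servo_tool --pt "0.4 0 0 4 0" --pt "0.4 0 0 5 0" --pt "0.4 0 0 5 0" --pt "0.4 0 0 5 0" --pt "0.4 0 0 3 0" --pt "0.4 0 0 1 0" --pt "0.4 0 0 0 0"

```text
t: 54.1
tool_pos: [0.6519, 0.2502, 0.0196]
tool_rot: [-3.142, 0.001, -0.0]
contact_force: [-0.3, -0.0, -0.8]
opening: 0.0415
grip_force: 40.9
```

Call:
servo_tool --pt "0.4 0 0 2 0" --pt "0.4 0 0 1.5 0" --pt "0.4 0 0 1 0" --pt "0.4 0 0 0 0" --pt "0.65 0 0 0 0" --pt "0.65 0 0 0 0" --pt "0.65 0 0 0 0" --pt "0.65 0 0 -15 0" --pt "0.65 0 0 -40 0" --pt "0.7 0 0 -50 0"

```text
t: 55.35
tool_pos: [0.6511, 0.25, 0.1208]
tool_rot: [3.141, -0.002, -0.003]
contact_force: [0.1, -0.1, 0.6]
opening: 0.0598
grip_force: 0.0
```

Call:
servo_tool --pt "0.8 -26 53 0 0" --pt "0.8 -26 53 0 0" --pt "0.8 -26 53 0 0" --pt "0.8 -26 53 0 0" --pt "0.8 -27 53 0 0" --pt "0.8 -27 53 0 0" --pt "0.8 -27 53 0 0" --pt "0.8 0 0 0 0" --pt "0.8 0 0 0 0" --pt "0.8 0 0 0 0"

```text
t: 56.6
tool_pos: [0.4671, -0.1197, 0.1205]
tool_rot: [3.142, 0.001, 0.001]
contact_force: [-0.0, 0.2, 0.3]
opening: 0.0684
grip_force: 0.0
```

```bash
python3 m.py; python3 - <<'E'
from h import *
im=get_image("side").astype(int);v=im.max(2)
p=proj("side",(.4665,-.121,.012));print("exp",p)
for b in blobs((v-im.min(2)<30)&(v>60),60,60000):
    print(np.round(b[:5],1)) if abs(b[0]-p[0])<45 and abs(b[1]-p[1])<45 else 0
E
```

```text
[ 0.46710703 -0.11974343  0.12047129] [-0.41 -0.24  2.02  0.    1.37  1.16] 56.6
dark [184.2 284.3 142.   15.   21. ] [0.4818 0.3838]
dark [233.6 222.5 230.   18.   18. ] [0.6593 0.2559]
dark [287.  224.3 397.   23.   24. ] [0.6572 0.1041]
grey [170.7 281.2 322.5  21.   23. ] [0.4894 0.4218]
exp [412.34622206 259.09316819]
[413.6 261.4 290.   22.   18. ]
```

Call:
servo_tool --pt "0.8 0 1 40 0" --pt "0.8 0 0 45 0" --pt "0.8 0 0 38 0" --pt "0.8 0 0 14 0" --pt "0.8 0 0 5 0" --pt "0.8 0 0 2 0" --pt "0.45 0 0 0 0" --pt "0.45 0 0 0 0" --pt "0.45 0 0 0 0" --pt "0.45 0 0 0 0"

```text
t: 57.95
tool_pos: [0.4678, -0.122, -0.0222]
tool_rot: [3.141, -0.002, 0.004]
contact_force: [-0.6, 1.5, 6.5]
opening: 0.0447
grip_force: 41.6
```

Call:
servo_tool --pt "0.75 0 0 0 0" --pt "0.75 0 0 0 0" --pt "0.75 0 0 0 0" --pt "0.75 0 0 0 -10" --pt "0.75 0 0 0 -10" --pt "0.75 0 0 0 -10" --pt "0.75 0 0 0 -10" --pt "0.75 0 0 0 -10" --pt "0.75 0 0 0 -10" --pt "0.75 0 0 0 -10" --pt "0.75 0 0 0 -10" --pt "0.75 0 0 0 -10"

```text
t: 59.45
tool_pos: [0.4663, -0.1216, -0.0242]
tool_rot: [-2.216, -2.227, 0.0]
contact_force: [-0.4, -0.2, -0.4]
opening: 0.0642
grip_force: 0.0
```

Call:
servo_tool --pt "0.75 0 0 0 0" --pt "0.4 0 0 0 0" --pt "0.4 0 0 0 0" --pt "0.4 0 0 0 0" --pt "0.4 0 0 0 0" --pt "0.4 0 0 0 0" --force 60

```text
t: 60.2
tool_pos: [0.4662, -0.1216, -0.0233]
tool_rot: [-2.224, -2.218, 0.001]
contact_force: [-3.6, 0.0, 6.7]
opening: 0.0447
grip_force: 60.0
```

Call:
servo_tool --pt "0.4 0 0 -15 0" --pt "0.4 0 0 -40 0" --pt "0.4 0 0 -42 0" --pt "0.4 37 30 0 0" --pt "0.4 37 31 0 0" --pt "0.4 37 31 0 0" --pt "0.4 37 31 0 0" --pt "0.4 37 31 0 0" --pt "0.4 37 31 0 0" --pt "0.4 0 0 0 0" --pt "0.4 0 0 0 0" --pt "0.4 0 0 0 0"

```text
t: 61.7
tool_pos: [0.651, 0.0993, 0.073]
tool_rot: [-2.224, -2.219, 0.001]
contact_force: [0.0, -0.5, -2.6]
opening: 0.0444
grip_force: 62.0
```

Call:
servo_tool --pt "0.4 0 0 10 0" --pt "0.4 0 0 8 0" --pt "0.4 0 0 0 0" --pt "0.4 0 0 0 0"

```text
t: 62.2
tool_pos: [0.6516, 0.1001, 0.0549]
tool_rot: [-2.222, -2.22, 0.0]
contact_force: [-0.1, -0.2, -1.7]
opening: 0.0443
grip_force: 61.9
```

Call:
servo_tool --pt "0.4 0.5 -0.7 3 0" --pt "0.4 0 0 2 0" --pt "0.4 0 0 2 0" --pt "0.4 0 0 2 0" --pt "0.4 0 0 2 0" --pt "0.4 0 0 2 0" --pt "0.4 0 0 0 0"

```text
t: 63.08
tool_pos: [0.6508, 0.1007, 0.0417]
tool_rot: [-2.222, -2.22, 0.001]
contact_force: [-0.8, 0.4, -2.4]
opening: 0.0443
grip_force: 62.0
```

Call:
servo_tool --pt "0.4 0 0 2 0" --pt "0.4 0 0 1 0" --pt "0.4 0 0 0 0"

```text
t: 63.45
tool_pos: [0.6509, 0.1007, 0.0389]
tool_rot: [-2.222, -2.22, 0.0]
contact_force: [0.9, -0.4, -2.8]
opening: 0.0446
grip_force: 62.0
```

Call:
servo_tool --pt "0.4 0 0 1 0" --pt "0.4 0 0 1 0" --pt "0.4 0 0 0.5 0" --pt "0.4 0 0 0 0"

```text
t: 63.95
tool_pos: [0.651, 0.1007, 0.0369]
tool_rot: [2.222, 2.22, -0.0]
contact_force: [-1.0, -0.5, -0.4]
opening: 0.0445
grip_force: 62.3
```

Call:
servo_tool --pt "0.65 0 0 0 0" --pt "0.7 0 0 0 0" --pt "0.7 0 0 0 0" --pt "0.7 0 0 -15 0" --pt "0.7 0 0 -40 0" --pt "0.7 0 0 -50 0" --pt "0.7 -50 -30 0 0" --pt "0.7 -50 -30 0 0" --pt "0.7 -50 -30 0 0" --pt "0.7 -50 -30 0 0" --pt "0.7 -50 0 0 0" --pt "0.7 0 0 0 0"

```text
t: 65.45
tool_pos: [0.5308, -0.1522, 0.1431]
tool_rot: [2.226, 2.213, 0.001]
contact_force: [-0.5, 0.5, 1.4]
opening: 0.0599
grip_force: 0.0
```

```bash
python3 look.py side 150 430 150 370 2.8 final
```

```text
[ 0.53078547 -0.1521675   0.14313437] [-0.48912098  0.53738557  1.35910595] 0.05992602404639918 [2.22591286e+00 2.21346928e+00 8.68377459e-04]
```

View pics/final.png

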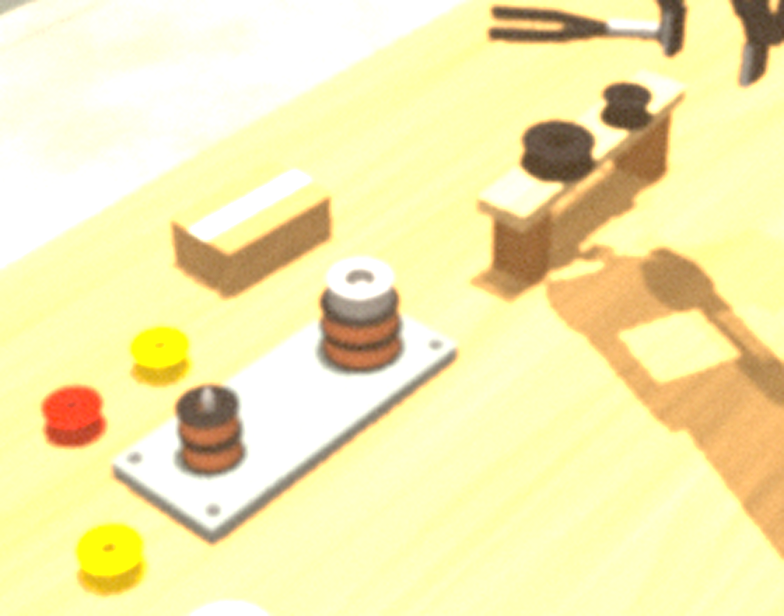

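The side view shows everything placed: empties flat on the ledge at crop (557,150) and (627,104), two large reels with the ring on top at (360,315), and two small reels at (210,430). The arm is clear of all of it.

```bash
python3 -c "
from station import *
print(finish_job())"
```

```text
the job is handed in; nothing more can be done
None
```

I handed the job in at about 65 s of the 210 s allowed: both empties lie flat on the ledge, two large reels with the steel ring on top are on the thick spindle, and two small reels are on the thin one.

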